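# Load the nursery drying tub and set its timer

### The job

Put the bottle teats that stand about on the changing table into the open drying tub, and tip the pacifiers off the little tray, over its open edge, straight into the tub; anything that misses goes in too. Set the empty tray back flat on its felt mat and let go, and only then turn the timer dial until its pointer stands at the white index tab on the scale. Leave the bottle, the hairbrush, the nail file and the lamp where they are.

Things in the scene. Friction and masses are not known exactly. Their poses are not given: they have to be found in the camera images.
- dryer: White plastic drying tub, fixed. Origin on the table under the centre of the open tub, z up. Tub: inside x and y from -92 to 92 mm, floor 30 mm and rim 90 mm above the table, walls 8 mm. Beside it, at its y -100 to -212 mm (x -100 to 100), a solid deck, top also at 90 mm, carries the timer dial, whose vertical axis is at x 0, y -158 mm.
- dial (a joint): Timer dial angle, rad, 0 to 4.2 (stops); starts at 0 to 0.5; grows clockwise seen from above; at 0 the pointer points along the tub's -x. Stays where left (friction 0.04 N m). On a round foot 52 mm across stands a black bar to grip, 48 mm long, 12 mm thick, 100 to 128 mm above the table; it lies along the pointer, a small nose at one end; a white line on top runs from the axis to the nose.
- dial_grip (a point): Point on the dial's axis in the middle of the grip bar, 120 mm above the table.
- dial_tip (a point): Point of the dial's pointer, 36 mm from the axis; turns with the dial.
- mark_tip (a point): The white index tab, a block 12 x 6 mm rising 8 mm above the deck at the edge of the fixed black scale (88 mm across, round the dial); this point is 36 mm from the dial's axis. The dial is set when dial_tip is over it. The tab is fixed, 1.6 to 3.4 rad clockwise of the dial's zero.
- mat: Grey felt mat, 140 x 180 x 4 mm, fixed on the table. Origin at the centre of its underside.
- tray: Loose tray, 112 (x) by 148 (y) mm, 0.2-0.35 kg. Floor 4 mm, smooth: pieces slide from 15 to 23 degrees of tilt. Walls 24 mm high on three sides; open edge at its -y end. Arch handle across the middle: upright flat bar along x, 120 mm long, 12 mm thick (y), 88 to 112 mm above the underside, a post at each side. Origin: centre of the underside, z up. Starts on the mat.
- tray_grip (a point): Middle of the tray's handle bar, 100 mm above the tray's underside, over its centre.
- tray_lip (a point): Middle of the tray's open edge, on its floor: 74 mm to -y and 4 mm up from its origin.
- pacifier1: Yellow silicone pacifier, 25 g, may be absent: a button 26 mm across and 8 mm thick, a round shield 40 mm across from 8 to 14 mm, then a bulb 19 mm across up to 36 mm. Origin at the centre of the button's underside, z along its axis to the bulb. Starts upright on the tray, bulb up.
- pacifier2: Pacifier like pacifier1; may be absent.
- pacifier3: Pacifier like pacifier1; may be absent.
- pacifier4: Pacifier like pacifier1; may be absent.
- teat1: Bottle teat in its screw collar, 35 g, may be absent: white collar 44 mm across and 16 mm high, amber teat on it up to 42 mm, about 20 mm across. Origin at the centre of the underside, z along its axis to the teat. Starts upright on the table between the tub and the tray or beyond them.
- teat2: Teat like teat1; may be absent.
- teat3: Teat like teat1; may be absent.
- teat4: Teat like teat1; may be absent.
- teat5: Teat like teat1; may be absent.
- bottle: Empty glass baby bottle, upright, 58 mm across, 130 mm high; leave it. Origin under its centre.
- hairbrush: Blue hairbrush lying on its bristles, about 215 mm long along its x (from -120 to +95 mm), 58 mm wide, 32 mm high; leave it.
- nailfile: Steel nail file, 150 mm along its x, 15 mm wide, 6 mm thick; leave it.
- lamp: Fixed ceramic night lamp, 130 mm across, 190 mm high; leave it. Origin under its centre.
There are look-alikes about, which are no part of the job. What is shaped like the pacifier3 but pink or red is not meant. What is shaped like the teat2 but purple is not meant.

How it is judged:
On the way, in this order (a step that is already met when the one before it is completed fails the run):
1. the tray is tipped with its open edge over the tub (angle between tray's own z axis and vertical above 0.25 rad and x of tray_lip in the frame of dryer between -0.105 and 0.105 m and y of tray_lip in the frame of dryer between -0.105 and 0.105 m and z of tray_lip in the frame of dryer above 0.07 m), for 0.1 s.
2. every pacifier and teat is in the tub and the tray is back flat on its mat, let go (x of pacifier1 in the frame of dryer between -0.094 and 0.094 m and y of pacifier1 in the frame of dryer between -0.094 and 0.094 m and z of each of pacifier1, pacifier2, pacifier3, pacifier4, teat1, teat2, teat3, teat4, teat5 in the frame of dryer below 0.1 m and x of pacifier2 in the frame of dryer between -0.094 and 0.094 m and y of pacifier2 in the frame of dryer between -0.094 and 0.094 m and x of pacifier3 in the frame of dryer between -0.094 and 0.094 m and y of pacifier3 in the frame of dryer between -0.094 and 0.094 m and x of pacifier4 in the frame of dryer between -0.094 and 0.094 m and y of pacifier4 in the frame of dryer between -0.094 and 0.094 m and x of teat1 in the frame of dryer between -0.094 and 0.094 m and y of teat1 in the frame of dryer between -0.094 and 0.094 m and x of teat2 in the frame of dryer between -0.094 and 0.094 m and y of teat2 in the frame of dryer between -0.094 and 0.094 m and x of teat3 in the frame of dryer between -0.094 and 0.094 m and y of teat3 in the frame of dryer between -0.094 and 0.094 m and x of teat4 in the frame of dryer between -0.094 and 0.094 m and y of teat4 in the frame of dryer between -0.094 and 0.094 m and x of teat5 in the frame of dryer between -0.094 and 0.094 m and y of teat5 in the frame of dryer between -0.094 and 0.094 m and horizontal distance between tray and mat below 0.035 m and angle between tray's own z axis and vertical below 0.06 rad and height (world z) of tray below 0.01 m and linear speed of tray below 0.02 m/s and contact force between tray and the fingers below 0.2 N), for 0.3 s.
3. the dial's pointer stands at the index tab (horizontal distance between dial_tip and mark_tip below 0.004 m), for 0.3 s.
At the end, for the whole second after the job is handed in: Every pacifier and teat lies inside the tub (origin within its walls and no more than 10 mm above its rim), the tray stands flat (within 3.4 degrees) on the mat, its centre within 35 mm of the mat's, let go and at rest, and the dial's pointer is within 4 mm (6 degrees) of the index tab (all of step 2 and horizontal distance between dial_tip and mark_tip below 0.004 m and velocity of joint dial below 0.05 rad/s); the robot touches nothing.
It fails at once if the glass bottle is tipped over or moved more than 40 mm (angle between bottle's own z axis and vertical above 0.5 rad or distance of bottle from where it was at the start of the episode above 0.04 m).
It fails at once if the hairbrush or nail file is moved more than 40 mm (distance of any of hairbrush, nailfile from where it was at the start of the episode above 0.04 m).
It fails at once if the robot bumps the lamp (over 10 N) (contact force between lamp and the arm above 10 N or contact force between lamp and the fingers above 10 N).
Of pacifier1, pacifier2, pacifier3, pacifier4 only 2 to 4 are there at a start; the rules pass over those that are not, and their reading is None.
Of teat1, teat2, teat3, teat4, teat5 only 3 to 5 are there at a start; the rules pass over those that are not, and their reading is None.
At some moment in a run one of teat1, teat2, teat3, teat4, teat5 may be knocked a few centimetres aside while the robot is not near it.
Once in a run the grip may slacken for a moment while it holds something.
It also fails if it takes over 210 s, if anything falls off the work surface, if the arm or the gripper's body presses on something with over 40 N, if the wrist force passes 120 N, or if a joint passes its speed limit or range.

### The arm

A 7-joint arm with a two-finger parallel gripper is mounted at the origin on the work surface. World frame = base frame: x ahead of the robot, y to its left, z up, the work surface at z = 0. Lengths are in m, angles in rad, forces in N, time in s.
With the tool pointing down it reaches from about 0.35 to 0.9 m from the base axis. Payload 8.1 kg.
Tool frame: the origin (TCP) lies midway between the tips of the shut fingers; the grasp point (between the pads) lies arm.grasp_offset behind it (arm.grasp_offset is the distance from the TCP to the grasp point, in m); z points along the fingers, y is the line along which they close (so a half turn about z gives the same grasp; the last joint's range is limited). The gripper opens to 92 mm and grips with 3 to 60 N. Pads are 19 mm wide; open, the fingers measure 130 mm over their backs; the gripper's body (75 mm by 190 mm) begins 47 mm behind the grasp point.
Start: joints at [1.098, 0.434, 0.025, 1.573, -0.012, 1.134, -0.075], TCP at [0.226, -0.583, 0.227] pointing down, gripper open.
Joint ranges: [-2.62, 2.62], [-0.44, 2.09], [-1.27, 1.32], [0.08, 2.57], [-1.32, 4.46], [0.12, 2], [-2.74, 2.74]. Speed limits (rad/s): [2.22, 2.22, 3.01, 3.01, 3.14, 3.14, 3.14].

### API

Orientations are given as a rotation vector (axis times angle).
In Python, from cell import observe, imaging, arm gives the robot as it stands.
- The arm moves only by the tool apply_moves, never from a script. Its argument "commands" is a list of rows, each a list of 5 numbers: the opening in per cent of the stroke, from 0 (shut) to 100 (fully open), then the shift along the world's x, y, z in units of 0.06 m (1.0 is 0.06 m), then the turn about the world's z in units of 0.5 rad (1.0 is 0.5 rad). A call has 1 to 12 rows; each row shifts and turns the commanded pose from where the row before left it; what a row does not reach is not made up. A row lasts 1/8 s, in which the tool goes at most 62.5 mm and 10.7 degrees, less where a joint would pass 70% of its speed; a pose out of reach is approached as far as the arm can. A call with a number of a shift or a turn outside -1 to 1 is refused whole. A call with a gripper value outside its range is refused whole. The fingers move at their own pace and stop on an object; "newtons" is the grip in N (left out, the last holds). Time passes only in rows, so rows that do not move let the fingers close. It gives the time, the measured TCP pose, the force, the opening and the grip force at its end, in the units of the state.
- observe(): the state, without advancing time (a new reading comes with each control period).
- imaging.get_image(name): name is "side" or "top"; returns (picture, depth): 400x640x3 uint8, red, green, blue; 400x640 float32, m along the optical axis (not along the pixel's ray), 0 where there is no reading.
- imaging.camera_params(name): a dict with "camera_matrix" (3x3 intrinsics, pixels), "dist" ([k1, k2, p1, p2, k3] as OpenCV has them; the pictures are not rectified), "origin" and "rotation" of the camera in the world. Camera axes: x right, y up, looking along -z (the intrinsics and any distortion apply to the point x, -y, -z); pixel columns grow to the right and rows downward; lengths in m; the calibration is good to about 2 mm. A picture is of the moment at which its call begins. camera_params takes no time and is no camera call.
- arm.sign_off(): hands the job in; it is judged then, once.
The state is a dict: "clock": time; "joints": joint angles; "dq": joint speeds; "joint_efforts": joint torques, N m; "position": TCP position; "ee_rot": TCP orientation; "force": force on the tool from outside, world axes, zero at the start; "ft_torque": the same for the moment, N m; "width": opening from 0.0 (shut) to 1.0 (fully open); "gripper_force": force on a finger pad.
Only numpy, scipy, OpenCV 4.12 (cv2) and the standard library are available. Lean on these libraries where they do the work, as an engineer would, in place of code of your own. Each camera call takes 0.05 s, during which the arm holds its last target. There are 200 camera calls.

## Working session

There is one attempt and no reset: what is moved stays moved. The work goes in short steps, Python scripts to look and compute and a tool call to move; the robot and the scene stay as the last step left them, time stands still between calls to the robot, and variables do not carry over. Pictures are saved under pics/ and viewed, at most 14 in all, crops included, and the job is handed in when it is done.

Besides the shell and the picture viewer there is one more tool, called after "Emit:" as name([rows], argument=value, ...), one row to a line, values as JSON. apply_moves: Moves the arm, as the interface text tells. Its arguments: {"type":"object","properties":{"commands":{"type":"array"},"newtons":{"type":"number"}},"required":["commands"]}

```bash
mkdir -p pics
cat > h.py <<'E'
import numpy as np, cv2
from cell import observe, imaging, arm
def shot(name,tag):
    im,d=imaging.get_image(name); np.savez('pics/%s.npz'%tag,im=im,d=d); cv2.imwrite('pics/%s.png'%tag,im[:,:,::-1]); return im,d
def pts(name,tag,uv,z=None):
    """pixels->world by depth, or on plane z"""
    p=imaging.camera_params(name); d=np.load('pics/%s.npz'%tag)['d']
    K=np.array(p['camera_matrix']);R=np.array(p['rotation']);o=np.array(p['origin'])
    if R.shape!=(3,3): R=cv2.Rodrigues(R)[0]
    uv=np.array(uv,float).reshape(-1,1,2)
    n=cv2.undistortPoints(uv,K,np.array(p['dist'])).reshape(-1,2)
    out=[]
    for (x,y),(u,v) in zip(n,uv.reshape(-1,2)):
        ray=R@np.array([x,-y,-1.])
        s=d[int(round(v)),int(round(u))] if z is None else (z-o[2])/ray[2]
        out.append(o+s*ray)
    return np.array(out)
E
python3 - <<'E'
from h import *
s=observe(); print(s['clock'],s['position'],s['ee_rot'],s['width'],arm.grasp_offset)
for n in('top','side'):
    shot(n,n+'0'); p=imaging.camera_params(n); print(n,p['origin'],p['rotation'],p['camera_matrix'])
E
```

```text
0.0 [ 0.22566631 -0.58230086  0.22596687] [-3.08661718e+00 -5.77096795e-01  6.21126990e-04] 0.9989115020638266 0.0188
top [0.37857017 0.07691787 1.14649491] [ 0.09438866 -0.11656611 -1.56987145] [[380.46332016   0.         322.77467563]
 [  0.         380.46332016 206.18492774]
 [  0.           0.           1.        ]]
side [0.48640346 0.87842779 0.74563323] [ 2.39696657e-03 -1.37204668e+00 -2.82371097e+00] [[379.40058705   0.         316.82868182]
 [  0.         379.40058705 201.76387706]
 [  0.           0.           1.        ]]
```

View pics/top0.png

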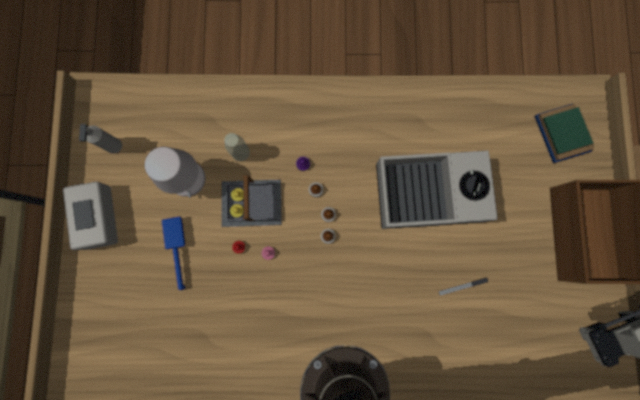

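View pics/side0.png

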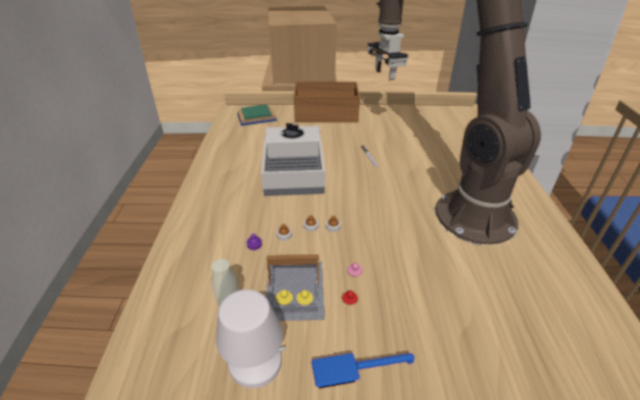

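The top view shows three amber teats with white collars at about (317,189), (329,214) and (328,237). The purple one at (303,164) is a look-alike, as are the red one at (239,246) and the pink one at (269,253). The yellow pacifiers are on the tray at about (238,195) and (237,211), and the dial is at (474,185). I'll confirm this in one enlarged crop.

Run:
```python
from h import *
im=cv2.imread('pics/top0.png'); s=cv2.imread('pics/side0.png')
a=cv2.resize(im[145:265,215:345],None,fx=3,fy=3,interpolation=cv2.INTER_CUBIC)
b=cv2.resize(im[145:232,370:500],None,fx=3,fy=3,interpolation=cv2.INTER_CUBIC)
c=cv2.resize(s[210:325,225:380],None,fx=2.5,fy=2.5,interpolation=cv2.INTER_CUBIC)
e=cv2.resize(s[115:200,255:335],None,fx=2.9,fy=2.9,interpolation=cv2.INTER_CUBIC)
out=np.zeros((600,800,3),np.uint8)
for k,x,y in((a,0,0),(b,400,0),(c,412,300),(e,0,361)):
    k=k[:600-y,:800-x]; out[y:y+k.shape[0],x:x+k.shape[1]]=k
cv2.imwrite('pics/crop0.png',out)
print(pts('top','top0',[(317,189),(329,214),(328,237),(303,164),(238,195),(237,211),(250,200),(474,185),(235,145),(239,246),(269,253),(390,190),(465,287),(177,240),(175,170)]).round(3))
```

```text
[[ 0.579  0.078  0.042]
 [ 0.505  0.043  0.042]
 [ 0.438  0.046  0.039]
 [ 0.657  0.12   0.031]
 [ 0.562  0.311  0.033]
 [ 0.514  0.312  0.037]
 [ 0.552  0.28   0.006]
 [ 0.578 -0.358  0.107]
 [ 0.685  0.303  0.129]
 [ 0.413  0.305  0.029]
 [ 0.392  0.217  0.033]
 [ 0.578 -0.139  0.032]
 [ 0.292 -0.358  0.002]
 [ 0.431  0.483  0.031]
 [ 0.601  0.439  0.189]]
```

View pics/crop0.png

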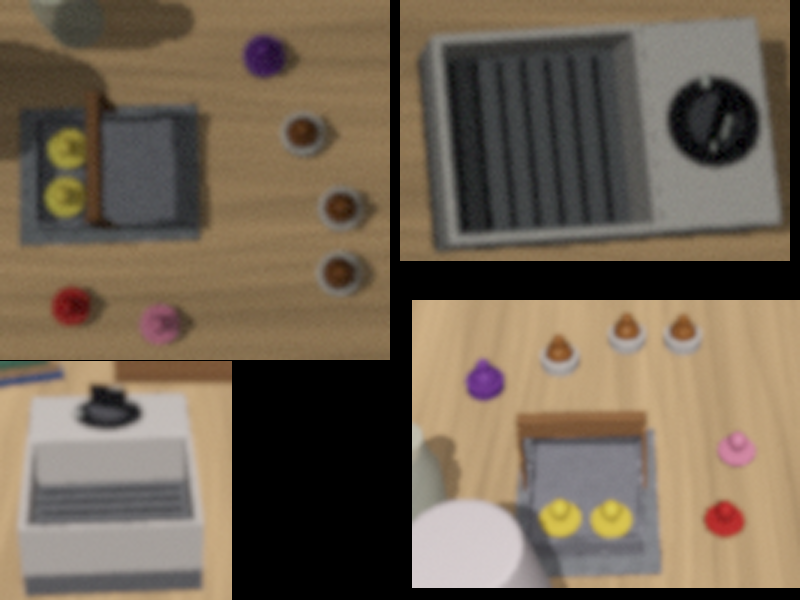

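The crop confirms exactly three amber teats with white collars, and two yellow pacifiers on the tray. The purple, red and pink pieces stay where they are. The index tab is at about (472.7,172.3). Next I'll fit the poses from depth.

```bash
cat >> h.py <<'E'
def cloud(name,tag):
    v,u=np.mgrid[0:400,0:640]; d=np.load('pics/%s.npz'%tag); p=imaging.camera_params(name)
    K=np.array(p['camera_matrix']);R=cv2.Rodrigues(np.array(p['rotation']))[0] if np.array(p['rotation']).shape!=(3,3) else np.array(p['rotation'])
    n=cv2.undistortPoints(np.stack([u,v],-1).reshape(-1,1,2).astype(float),K,np.array(p['dist'])).reshape(-1,2)
    s=d['d'].reshape(-1); P=(np.c_[n[:,0],-n[:,1],-np.ones(len(n))]*s[:,None])@R.T+np.array(p['origin'])
    P[s==0]=np.nan
    return P.reshape(400,640,3), d['im']
def sel(P,x0,x1,y0,y1,z0,z1):
    with np.errstate(invalid='ignore'):
        return (P[...,0]>x0)&(P[...,0]<x1)&(P[...,1]>y0)&(P[...,1]<y1)&(P[...,2]>z0)&(P[...,2]<z1)
E
python3 - <<'E'
from h import *
for n in('top','side'):
    P,im=cloud(n,n+'0')
    print(n)
    def rect(lbl,*b):
        q=P[sel(P,*b)]
        if len(q)>4:
            r=cv2.minAreaRect((q[:,:2]*1000).astype(np.float32)); print(lbl,len(q),np.round(r[0],1),np.round(r[1],1),round(r[2],1),'bb',(np.percentile(q,2,axis=0)[:2]*1000).round(),(np.percentile(q,98,axis=0)[:2]*1000).round(),'zmed',q[:,2].mean().round(4))
    rect('dryer rim',.42,.72,-.5,0,.084,.097)
    rect('dial bar',.5,.65,-.45,-.28,.118,.14)
    rect('tray bar',.45,.64,.2,.36,.1,.13)
    rect('tray walls',.45,.63,.16,.36,.018,.032)
    rect('mat+tray',.43,.65,.16,.38,.0025,.03)
    for k in [(.579,.078),(.505,.043),(.438,.046)]:
        x,y=k; rect('teat',x-.03,x+.03,y-.03,y+.03,.012,.05); rect(' tip',x-.03,x+.03,y-.03,y+.03,.03,.05)
    for k in [(.562,.312),(.514,.312)]:
        x,y=k; rect('pac',x-.024,x+.024,y-.03,y+.03,.028,.05)
P,im=cloud('top','top0')
m=sel(P,.42,.66,.15,.40,.017,.034)
# coarse height map of tray (mm)
q=P[sel(P,.46,.62,.17,.37,-.01,.15)]
g=np.full((14,17),-1)
for x,y,z in q:
    i=int((.62-x)/.012); j=int((.37-y)/.012)
    if 0<=i<14 and 0<=j<17: g[i,j]=max(g[i,j],int(z*1000))
print(g)
E
```

```text
top
dryer rim 3244 [ 575.1 -262.8] [202.7 312.2] 3.6 bb [ 471. -415.] [ 677. -109.] zmed 0.089
dial bar 91 [ 579.5 -364.8] [13.1 46.4] 71.5 bb [ 558. -375.] [ 602. -354.] zmed 0.1255
tray bar 236 [545.1 274.1] [119.   16.5] 1.5 bb [487. 267.] [602. 282.] zmed 0.1126
tray walls 401 [544.7 275. ] [118.6 146.8] 2.1 bb [489. 207.] [600. 348.] zmed 0.0237
mat+tray 2176 [539.5 268.5] [216.5 216.4] 89.8 bb [467. 190.] [614. 363.] zmed 0.0096
teat 147 [583.1  83.2] [41.6 39.2] 44.5 bb [563.  66.] [602. 102.] zmed 0.0234
 tip 30 [582.3  84. ] [15.  18.6] 45.0 bb [575.  75.] [591.  92.] zmed 0.0371
teat 152 [506.4  46.6] [39.  39.2] 89.8 bb [487.  27.] [526.  66.] zmed 0.0232
 tip 30 [508.1  46.4] [16.8 15.1] 44.4 bb [500.  37.] [514.  54.] zmed 0.0372
teat 162 [442.6  47.5] [41.1 41.3] 63.3 bb [424.  28.] [462.  66.] zmed 0.023
 tip 29 [441.1  47.4] [17.5 14.6] 1.1 bb [434.  40.] [450.  55.] zmed 0.0377
pac 34 [565.7 316.3] [15.  19.2] 6.2 bb [559. 307.] [573. 324.] zmed 0.0394
pac 37 [509.  318.7] [46.6 34.6] 90.0 bb [492. 300.] [526. 329.] zmed 0.0385
side
dryer rim 1102 [ 574.6 -258.6] [20
[... 1317 characters left out ...]
 27  32  44  41  -1 118 118  10  10  11   9   9   8   2   1]
 [  7  29  27  31  39  25  -1 119 116  10   9  13  13  14   9   2   2]
 [  5  29  30   9  23  13  -1 117 117  11  11  11  11   9  11   1   3]
 [ 10  29  31  25  38  25  -1 117 118   9  10  11  11  11   9   5   1]
 [  6  26  31  41  44  37  -1 116 116  10  10  11  10  10  10   5   2]
 [  5  23  29  34  44  24  -1 117 117   9  11  11  11  10   8   4   1]
 [  4  22  29  31  28  29  28 116 117  29  29  30  30  29  26   4   1]
 [  6   6  19  16  13   7   4 111 115   7   8   4   4   8   6   6   3]
 [  2   4   8   2   4   6   8   1   6   7   0   2   4   2   1   2   1]
 [  0   2   0   0   1   0   2   0   0   0   0   3   0   1   3   0   0]]
```

Everything agrees with the given sizes:
- **Dryer:** origin about (0.571, -0.205), yaw about 3.6°.
- **Tray:** centre about (0.5445, 0.278), open edge facing the tub (-y).
- **Teats:** (0.583, 0.086), (0.508, 0.049) and (0.442, 0.051).

I'll do the teats first.

Emit:
apply_moves([
  [100,0.5,0.9,0,-0.06],
  [100,0.5,0.9,0,-0.06],
  [100,0.5,0.9,0,-0.06],
  [100,0.5,0.9,0,-0.06],
  [100,0.5,0.9,0,-0.06],
  [100,0.5,0.9,0,-0.06],
  [100,0.5,0.9,0,-0.06],
  [100,0.5,0.9,0,-0.06],
  [100,0.5,0.9,0,-0.06],
  [100,0.5,0.9,0,-0.06],
  [100,0.5,0.9,0,-0.06],
  [100,0.5,0.9,0,-0.06],
], newtons=20)

```text
clock: 1.6
position: [0.5864, 0.0668, 0.2265]
ee_rot: [3.141, 0.013, -0.001]
force: [1.1, 0.1, 0.4]
width: 1.001
gripper_force: 0.0
```

Emit:
apply_moves([
  [100,-0.05,0.32,-0.8,0],
  [100,0,0,-0.9,0],
  [100,0,0,-0.9,0],
  [100,0,0,-0.6,0],
  [100,0,0,-0.44,0],
  [100,0,0,0,0],
  [40,0,0,0,0],
  [40,0,0,0,0],
  [40,0,0,0,0],
  [40,0,0,0,0],
  [40,0,0,0,0],
])

```text
clock: 2.98
position: [0.583, 0.0844, 0.0086]
ee_rot: [3.142, 0.015, 0.0]
force: [-0.3, -0.2, 0.1]
width: 0.504
gripper_force: 0.0
```

Emit:
apply_moves([
  [35,0,0,0,0],
  [35,0,0,0,0],
  [35,0,0,0,0],
  [35,0,0,0,0],
], newtons=20)

```text
clock: 3.48
position: [0.5829, 0.0844, 0.0085]
ee_rot: [3.141, 0.015, 0.0]
force: [-0.2, -0.6, 4.2]
width: 0.468
gripper_force: 20.0
```

Emit:
apply_moves([
  [35,0,0,0.7,0],
  [35,0,0,1,0],
  [35,0,0,1,0],
  [35,0.125,-0.9,0,0],
  [35,0.125,-0.9,0,0],
  [35,0.125,-0.9,0,0],
  [35,0.125,-0.9,0,0],
  [35,0.125,-0.9,0,0],
  [35,0.125,-0.86,0,0],
  [35,0,0,-0.7,0],
  [35,0,0,-0.8,0],
  [35,0,0,0,0],
])

```text
clock: 4.97
position: [0.6247, -0.2364, 0.0763]
ee_rot: [-3.139, -0.015, 0.012]
force: [0.7, -0.2, -0.4]
width: 0.467
gripper_force: 20.0
```

Emit:
apply_moves([
  [65,0,0,0,0],
  [65,0,0,0,0],
  [65,0,0,0,0],
  [65,0,0,0,0],
  [65,0,0,1,0],
  [65,0,0,0.6,0],
])

```text
clock: 5.72
position: [0.6287, -0.2373, 0.1792]
ee_rot: [3.141, 0.015, 0.004]
force: [0.4, -0.6, -0.5]
width: 0.654
gripper_force: 0.0
```

Run:
```python
from h import *
shot('top','top1'); P,im=cloud('top','top1')
for x,y in [(.508,.048),(.442,.05),(.63,-.237)]:
    q=P[sel(P,x-.04,x+.04,y-.04,y+.04,.012,.075)]; print(len(q),q.mean(0).round(3) if len(q) else 0)
```

```text
157 [0.506 0.046 0.023]
164 [0.441 0.048 0.023]
514 [ 0.618 -0.234  0.036]
```

Emit:
apply_moves([
  [85,-0.4,0.95,0,0],
  [85,-0.4,0.95,0,0],
  [85,-0.4,0.95,0,0],
  [85,-0.4,0.95,0,0],
  [85,-0.4,0.95,0,0],
  [85,0,0,-1,0],
  [85,0,0,-0.9,0],
  [85,0,0,-0.6,0],
  [85,0,0,-0.33,0],
  [85,0,0,0,0],
])

```text
clock: 7.02
position: [0.5068, 0.0477, 0.0055]
ee_rot: [3.141, 0.016, -0.004]
force: [-0.1, -0.5, -0.9]
width: 0.848
gripper_force: 0.0
```

Emit:
apply_moves([
  [35,0,0,0,0],
  [35,0,0,0,0],
  [35,0,0,0,0],
  [35,0,0,0,0],
  [35,0,0,0,0],
  [35,0,0,0,0],
  [35,0,0,0,0],
  [35,0,0,0,0],
])

```text
clock: 8.02
position: [0.5082, 0.0478, 0.007]
ee_rot: [3.141, 0.015, 0.001]
force: [-1.1, -0.2, 6.5]
width: 0.473
gripper_force: 20.0
```

Emit:
apply_moves([
  [35,0,0,0.7,0],
  [35,0,0,1,0],
  [35,0,0,1,0],
  [35,0.22,-0.96,0,0],
  [35,0.22,-0.96,0,0],
  [35,0.22,-0.96,0,0],
  [35,0.22,-0.96,0,0],
  [35,0.22,-0.96,0,0],
  [35,0,0,-0.7,0],
  [35,0,0,-0.8,0],
  [35,0,0,0,0],
])

```text
clock: 9.4
position: [0.5708, -0.2392, 0.0751]
ee_rot: [-3.139, -0.015, 0.012]
force: [0.3, -0.9, 0.6]
width: 0.473
gripper_force: 20.0
```

Emit:
apply_moves([
  [65,0,0,0,0],
  [65,0,0,0,0],
  [65,0,0,0,0],
  [65,0,0,0,0],
  [65,0,0,1,0],
  [65,0,0,0.6,0],
])

```text
clock: 10.15
position: [0.5746, -0.2403, 0.1772]
ee_rot: [3.141, 0.015, 0.003]
force: [0.0, 0.6, 1.1]
width: 0.65
gripper_force: 0.0
```

Run:
```python
from h import *
shot('top','top2'); P,im=cloud('top','top2')
for x,y in [(.442,.05)]:
    q=P[sel(P,x-.04,x+.04,y-.04,y+.04,.012,.075)]; print(len(q),q.mean(0).round(3) if len(q) else 0)
```

```text
159 [0.441 0.047 0.023]
```

Emit:
apply_moves([
  [85,-0.44,0.97,0,0],
  [85,-0.44,0.97,0,0],
  [85,-0.44,0.97,0,0],
  [85,-0.44,0.97,0,0],
  [85,-0.44,0.97,0,0],
  [85,0,0,-1,0],
  [85,0,0,-0.9,0],
  [85,0,0,-0.6,0],
  [85,0,0,-0.31,0],
  [85,0,0,0,0],
])

```text
clock: 11.45
position: [0.4439, 0.0444, 0.005]
ee_rot: [3.141, 0.016, -0.004]
force: [0.4, -0.3, 0.3]
width: 0.849
gripper_force: 0.0
```

Emit:
apply_moves([
  [35,0,0,0,0],
  [35,0,0,0,0],
  [35,0,0,0,0],
  [35,0,0,0,0],
  [35,0,0,0,0],
  [35,0,0,0,0],
  [35,0,0,0,0],
  [35,0,0,0,0],
])

```text
clock: 12.45
position: [0.4451, 0.0444, 0.0063]
ee_rot: [3.142, 0.015, 0.001]
force: [-0.8, -0.2, 7.6]
width: 0.47
gripper_force: 20.0
```

Emit:
apply_moves([
  [35,0,0,0.7,0],
  [35,0,0,1,0],
  [35,0,0,1,0],
  [35,0.24,-0.96,0,0],
  [35,0.24,-0.96,0,0],
  [35,0.24,-0.96,0,0],
  [35,0.24,-0.96,0,0],
  [35,0.24,-0.96,0,0],
  [35,0,0,-0.7,0],
  [35,0,0,-0.8,0],
  [35,0,0,0,0],
])

```text
clock: 13.82
position: [0.5138, -0.2426, 0.0749]
ee_rot: [-3.139, -0.015, 0.011]
force: [-0.1, 0.5, 0.1]
width: 0.47
gripper_force: 20.0
```

Emit:
apply_moves([
  [65,0,0,0,0],
  [65,0,0,0,0],
  [65,0,0,0,0],
  [65,0,0,0,0],
  [65,0,0,1,0],
  [65,0,0,0.6,0],
])

```text
clock: 14.58
position: [0.5175, -0.2437, 0.1765]
ee_rot: [3.141, 0.015, 0.003]
force: [0.7, -0.2, -1.3]
width: 0.651
gripper_force: 0.0
```

Run:
```python
from h import *
shot('side','side3');shot('top','top3')
for n in('top','side'):
    P,im=cloud(n,n+'3')
    for z0,z1 in((.05,.1),(.1,.15),(.15,.18),(.18,.2)):
        q=P[sel(P,.5,.72,.35,.56,z0,z1)]
        if len(q)>20: print(n,z0,len(q),(q.min(0)*1000).round(),(q.max(0)*1000).round(),cv2.minEnclosingCircle((q[:,:2]*1000).astype(np.float32)))
    q=P[sel(P,.63,.75,.25,.36,.03,.14)]; print('bottle',(np.percentile(q,[2,98],axis=0)*1000).round())
P,im=cloud('top','top3'); q=P[sel(P,.4,.72,-.31,-.1,.035,.085)]
print('tab',pts('top','top0',[(472.7,172.3)],.096),pts('top','top0',[(474,185)],.1))
cv2.imwrite('pics/tub3.png',cv2.resize(im[140:235,370:505,::-1],None,fx=4,fy=4,interpolation=cv2.INTER_CUBIC))
```

```text
top 0.1 548 [555. 409. 101.] [680. 518. 150.] ((617.7550659179688, 471.8450927734375), 64.66960144042969)
top 0.15 342 [564. 419. 150.] [670. 511. 180.] ((617.6871948242188, 471.3194580078125), 54.695892333984375)
top 0.18 1077 [571. 425. 180.] [663. 516. 195.] ((617.5513916015625, 471.1550598144531), 47.87491226196289)
bottle [[672. 286.  36.]
 [719. 335. 132.]]
side 0.1 1393 [554. 447. 100.] [675. 539. 150.] ((616.0814819335938, 477.7505798339844), 63.484161376953125)
side 0.15 841 [564. 453. 150.] [668. 530. 180.] ((614.8896484375, 480.0323181152344), 53.70313262939453)
side 0.18 1859 [570. 432. 180.] [662. 523. 192.] ((616.3118896484375, 476.441162109375), 46.77553939819336)
bottle [[672. 303.  40.]
 [722. 345. 130.]]
tab [[ 0.61665292 -0.36143463  0.096     ]] [[ 0.57945765 -0.36144109  0.1       ]]
```

View pics/tub3.png

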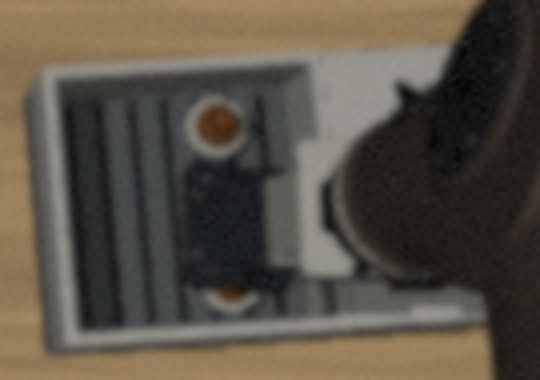

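The picture shows teats upright in the tub at crop (218,125) and (232,290); the hand hides the third. Next is the tray handle.

Emit:
apply_moves([
  [65,0.05,0.96,0,0.05],
  [65,0.05,0.96,0,0],
  [65,0.05,0.96,0,0],
  [65,0.05,0.96,0,0],
  [65,0.05,0.96,0,0],
  [65,0.05,0.96,0,0],
  [65,0.05,0.96,0,0],
  [65,0.05,0.96,0,0],
  [65,0.05,0.96,0,0],
  [65,0,0,0,0],
  [65,0,0,0,0],
])

```text
clock: 16.05
position: [0.5435, 0.2743, 0.1732]
ee_rot: [3.14, 0.055, -0.001]
force: [0.3, 0.1, -0.2]
width: 0.651
gripper_force: 0.0
```

Run:
```python
from h import *
shot('side','side4'); P,im=cloud('side','side4')
q=P[sel(P,.45,.64,.22,.34,.1,.122)]; r=cv2.minAreaRect((q[:,:2]*1000).astype(np.float32)); print(r, q.mean(0))
cv2.imwrite('pics/side4c.png',cv2.resize(im[150:330,200:400,::-1],None,fx=3,fy=3,interpolation=cv2.INTER_CUBIC))
```

```text
((543.9099731445312, 278.434814453125), (117.10733032226562, 17.83794593811035), 2.2823233604431152) [0.54379322 0.27931278 0.11097892]
```

View pics/side4c.png

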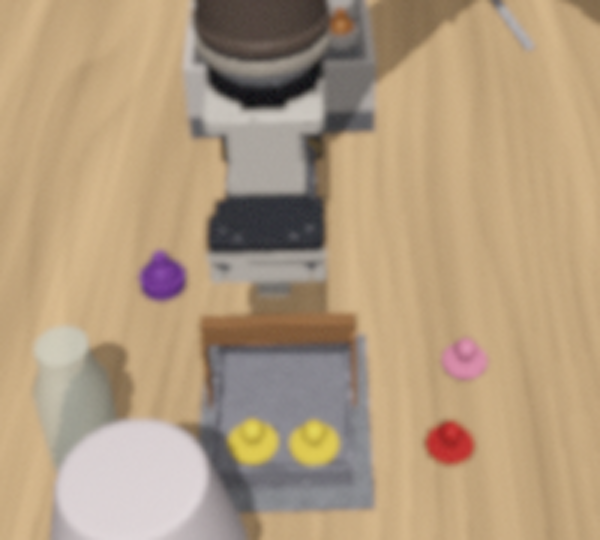

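The view shows the hand centred over the handle, with both pacifiers at crop (253,440) and (314,440). Next I'll descend and grip.

Emit:
apply_moves([
  [65,0.02,0.03,-0.5,0],
  [65,0,0,-0.4,0],
  [65,0,0,-0.22,0],
  [65,0,0,0,0],
  [5,0,0,0,0],
  [5,0,0,0,0],
  [5,0,0,0,0],
  [5,0,0,0,0],
  [5,0,0,0,0],
  [5,0,0,0,0],
  [5,0,0,0,0],
  [5,0,0,0,0],
], newtons=30)

```text
clock: 17.6
position: [0.545, 0.2764, 0.1068]
ee_rot: [3.141, 0.054, -0.0]
force: [-1.2, -2.2, 1.4]
width: 0.125
gripper_force: 30.0
```

Emit:
apply_moves([
  [5,0,0,0,0],
  [5,0,0,0,0],
  [5,0,0,0,0],
])

```text
clock: 17.98
position: [0.545, 0.2764, 0.1068]
ee_rot: [3.141, 0.054, -0.0]
force: [-0.2, -2.4, 2.4]
width: 0.126
gripper_force: 30.0
```

Emit:
apply_moves([
  [5,0,0,0.1,0],
  [5,0,0,0.2,0],
  [5,0,0,0.35,0],
  [5,0,0,0.45,0],
  [5,0,0,0.45,0],
  [5,0,0,0.35,0],
  [5,0,0,0.2,0],
  [5,0,0,0.1,0],
  [5,0,0,0,0],
])

```text
clock: 19.1
position: [0.5449, 0.2766, 0.2386]
ee_rot: [3.141, 0.055, -0.0]
force: [-0.6, 0.5, -3.9]
width: 0.128
gripper_force: 30.0
```

Run:
```python
from h import *
shot('side','side5'); P,im=cloud('side','side5')
cv2.imwrite('pics/side5c.png',cv2.resize(im[110:310,200:400,::-1],None,fx=3,fy=3,interpolation=cv2.INTER_CUBIC))
```

```text
(no output)
```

View pics/side5c.png

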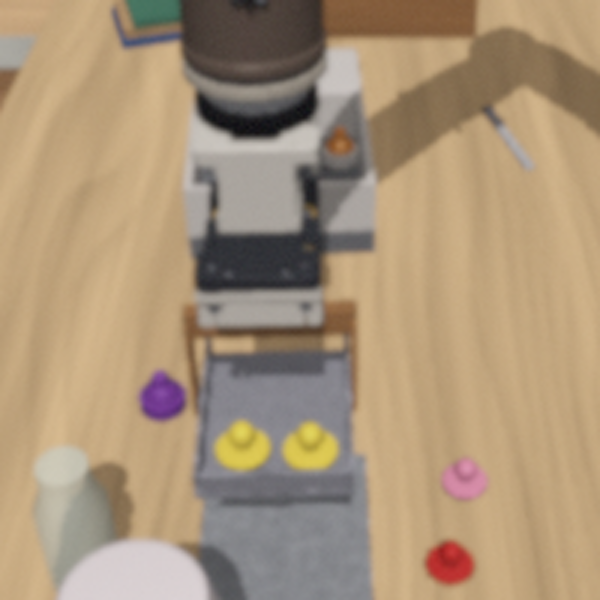

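The tray hangs level with both pacifiers upright at crop (241,445) and (311,445). I'll carry it over the tub's near rim.

Emit:
apply_moves([
  [5,0.03,-0.2,0,0.01],
  [5,0.03,-0.4,0,0.01],
  [5,0.03,-0.6,0,0.01],
  [5,0.03,-0.8,0,0.01],
  [5,0.03,-0.8,0,0.01],
  [5,0.03,-0.8,0,0],
  [5,0.03,-0.8,0,0],
  [5,0.03,-0.8,0,0],
  [5,0.03,-0.7,0,0],
  [5,0.03,-0.6,0,0],
  [5,0.03,-0.4,0,0],
  [5,0.03,-0.2,0,0],
])

```text
clock: 20.65
position: [0.5657, -0.1519, 0.2381]
ee_rot: [3.14, 0.089, -0.002]
force: [0.1, 0.7, -3.8]
width: 0.127
gripper_force: 30.0
```

Emit:
apply_moves([
  [5,0,0,0,0],
  [5,0,0,-0.2,0],
  [5,0,0,-0.2,0],
  [5,0,0,-0.1,0],
  [5,0,0,0,0],
])

```text
clock: 21.28
position: [0.5662, -0.149, 0.2079]
ee_rot: [-3.14, -0.095, 0.002]
force: [0.5, 0.1, -3.5]
width: 0.125
gripper_force: 30.0
```

Emit:
apply_moves([
  [5,0,0,0,0],
  [5,0,0,-0.08,0],
  [5,0,0,-0.08,0],
  [5,0,0,-0.08,0],
  [5,0,0,-0.03,0],
  [5,0,0,-0.03,0],
  [5,0,0,0,0],
], newtons=10)

```text
clock: 22.15
position: [0.5668, -0.1511, 0.1921]
ee_rot: [3.138, 0.091, 0.002]
force: [-3.5, -4.3, 7.4]
width: 0.13
gripper_force: 10.0
```

Emit:
apply_moves([
  [5,0,0,-0.03,0],
  [5,0,0,-0.03,0],
  [5,0,0,0,0],
])

```text
clock: 22.52
position: [0.568, -0.1519, 0.1896]
ee_rot: [3.137, 0.091, 0.007]
force: [-3.2, -5.9, 13.0]
width: 0.13
gripper_force: 10.0
```

Run:
```python
from h import *
shot('side','side6'); P,im=cloud('side','side6')
cv2.imwrite('pics/side6c.png',cv2.resize(im[90:240,220:370,::-1],None,fx=4,fy=4,interpolation=cv2.INTER_CUBIC))
q=P[sel(P,.5,.63,-.25,-.05,.18,.21)]; print('bar?',len(q))
s=observe(); print(s['force'],s['ft_torque'],s['position'])
# tray floor/wall slope: tray points z .09-.14
q=P[sel(P,.515,.62,-.23,-.07,.088,.1)]; A=np.c_[q[:,:2],np.ones(len(q))]; 
for y in np.arange(-.24,-.06,.012):
    k=P[sel(P,.53,.6,y,y+.012,.06,.15)][:,2]
    if len(k): print(round(y,3),len(k),np.percentile(k,[10,50,90]).round(3))
```

```text
bar? 280
[-2.61987009 -4.37991787 13.60854862] [-1.19325996  0.68869238  0.01571676] [ 0.56795823 -0.15184724  0.18966611]
-0.228 31 [0.09  0.092 0.093]
-0.216 29 [0.091 0.093 0.094]
-0.204 42 [0.09  0.093 0.094]
-0.192 37 [0.092 0.093 0.095]
-0.18 45 [0.092 0.093 0.094]
-0.168 25 [0.092 0.093 0.095]
-0.156 19 [0.092 0.093 0.095]
-0.144 10 [0.093 0.094 0.095]
-0.132 6 [0.093 0.095 0.103]
-0.12 50 [0.061 0.094 0.109]
-0.108 128 [0.064 0.11  0.127]
-0.096 26 [0.107 0.109 0.111]
-0.084 168 [0.093 0.104 0.114]
-0.072 3 [0.096 0.103 0.111]
```

View pics/side6c.png

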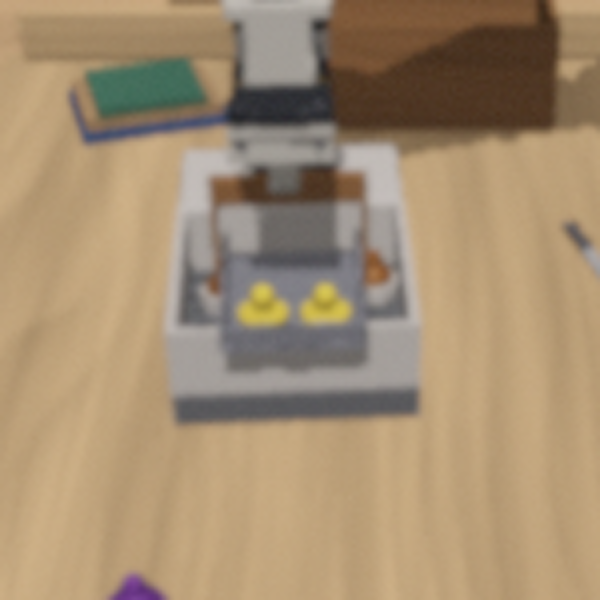

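Run:
```python
from h import *
for n,t in(('top','top3'),('side','side5'),('top','top7')):
    if t=='top7': shot('top',t)
    P,im=cloud(n,t)
    for x in (.518,.573,.628):
        q=P[sel(P,x-.025,x+.025,-.275,-.21,.03,.088)]
        if len(q): print(t,x,len(q),np.percentile(q[:,2],[50,90,98,100]).round(3), q[q[:,2]>.06].mean(0).round(3) if (q[:,2]>.06).any() else '')
P,im=cloud('top','top7')
cv2.imwrite('pics/top7c.png',cv2.resize(im[140:235,370:505,::-1],None,fx=4,fy=4,interpolation=cv2.INTER_CUBIC))
```

```text
top3 0.518 88 [0.042 0.052 0.056 0.061] [ 0.508 -0.241  0.061]
top3 0.573 7 [0.031 0.032 0.033 0.034] 
top3 0.628 236 [0.047 0.063 0.071 0.073] [ 0.63  -0.238  0.068]
side5 0.518 131 [0.047 0.064 0.072 0.073] [ 0.505 -0.249  0.066]
side5 0.628 9 [0.033 0.041 0.043 0.043] 
top7 0.518 180 [0.048 0.066 0.071 0.088] [ 0.504 -0.254  0.068]
top7 0.573 60 [0.047 0.06  0.088 0.088] [ 0.559 -0.226  0.079]
```

View pics/top7c.png

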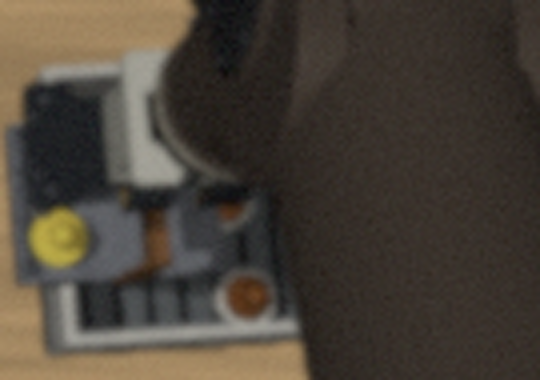

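No obstruction, and the teats stand at 72 mm, so rim friction is resisting the tilt. I'll back off and then press while dragging toward -y, so the friction helps, with a lighter grip.

Emit:
apply_moves([
  [5,0,0,0.2,0],
  [5,0,0.15,0,0],
  [5,0,0.15,0,0],
  [5,0,0,-0.1,0],
  [5,0,0,-0.1,0],
  [5,0,0,0,0],
], newtons=6)

```text
clock: 23.38
position: [0.567, -0.1317, 0.187]
ee_rot: [3.14, 0.093, 0.001]
force: [1.1, -0.8, -0.5]
width: 0.127
gripper_force: 6.0
```

Emit:
apply_moves([
  [5,0,-0.05,-0.02,0],
  [5,0,-0.05,-0.02,0],
  [5,0,-0.05,-0.02,0],
  [5,0,-0.05,-0.02,0],
  [5,0,-0.05,0,0],
])

```text
clock: 24.0
position: [0.5672, -0.1469, 0.1827]
ee_rot: [3.14, 0.093, 0.002]
force: [1.2, 1.7, 2.5]
width: 0.15
gripper_force: 6.5
```

Emit:
apply_moves([
  [5,0,-0.05,-0.03,0],
  [5,0,-0.03,-0.03,0],
  [5,0,0,-0.03,0],
  [5,0,0,0,0],
  [5,0,0,0,0],
])

```text
clock: 24.62
position: [0.5675, -0.1529, 0.178]
ee_rot: [3.138, 0.092, 0.004]
force: [0.7, -2.9, 9.8]
width: 0.167
gripper_force: 6.3
```

```bash
cat >> h.py <<'E'
def tilt(P):
    r=[]
    for y in np.arange(-.26,-.06,.01):
        k=P[sel(P,.53,.6,y,y+.01,.05,.17)][:,2]
        if len(k)>5: r.append((round(y,3),len(k),np.median(k).round(3)))
    print(r)
E
python3 - <<'E'
from h import *
shot('side','side8'); P,im=cloud('side','side8'); tilt(P); print(observe()['force'])
E
```

```text
[(np.float64(-0.24), 27, np.float64(0.063)), (np.float64(-0.2), 22, np.float64(0.076)), (np.float64(-0.19), 18, np.float64(0.079)), (np.float64(-0.18), 14, np.float64(0.081)), (np.float64(-0.17), 12, np.float64(0.084)), (np.float64(-0.16), 16, np.float64(0.086)), (np.float64(-0.15), 7, np.float64(0.088)), (np.float64(-0.14), 7, np.float64(0.091)), (np.float64(-0.12), 21, np.float64(0.059)), (np.float64(-0.11), 102, np.float64(0.06)), (np.float64(-0.1), 56, np.float64(0.125)), (np.float64(-0.09), 48, np.float64(0.121)), (np.float64(-0.07), 136, np.float64(0.117))]
[ 0.99499557 -3.71073535 10.08433236]
```

Tilt is about 0.24 rad with the lip at about 0.075. A little more should do it.

Emit:
apply_moves([
  [5,0,-0.05,-0.02,0],
  [5,0,-0.03,-0.02,0],
  [5,0,0,0,0],
  [5,0,0,0,0],
])

```text
clock: 25.18
position: [0.5677, -0.1576, 0.1756]
ee_rot: [3.138, 0.092, 0.004]
force: [1.6, -3.6, 8.4]
width: 0.179
gripper_force: 6.5
```

Run:
```python
from h import *
shot('side','side9'); P,im=cloud('side','side9'); tilt(P); print(observe()['force'])
```

```text
[(np.float64(-0.24), 36, np.float64(0.062)), (np.float64(-0.21), 12, np.float64(0.07)), (np.float64(-0.19), 9, np.float64(0.075)), (np.float64(-0.18), 10, np.float64(0.077)), (np.float64(-0.17), 10, np.float64(0.081)), (np.float64(-0.16), 11, np.float64(0.083)), (np.float64(-0.15), 7, np.float64(0.086)), (np.float64(-0.12), 15, np.float64(0.058)), (np.float64(-0.11), 117, np.float64(0.063)), (np.float64(-0.1), 67, np.float64(0.127)), (np.float64(-0.09), 31, np.float64(0.121)), (np.float64(-0.07), 147, np.float64(0.119))]
[ 1.78800846 -3.69267777  9.43658915]
```

Emit:
apply_moves([
  [5,0,0.1,0.1,0],
  [5,0,0.15,0.05,0],
  [5,0,0.1,0,0],
  [5,0,0,-0.05,0],
  [5,0,-0.05,-0.05,0],
  [5,0,-0.05,-0.03,0],
  [5,0,-0.05,-0.02,0],
  [5,0,0,0,0],
])

```text
clock: 26.22
position: [0.5677, -0.144, 0.1756]
ee_rot: [3.139, 0.094, 0.004]
force: [1.4, -1.9, 8.0]
width: 0.145
gripper_force: 6.0
```

Run:
```python
from h import *
shot('side','side10'); P,im=cloud('side','side10'); tilt(P); print(observe()['force'])
```

```text
[(np.float64(-0.21), 26, np.float64(0.086)), (np.float64(-0.2), 26, np.float64(0.087)), (np.float64(-0.19), 29, np.float64(0.088)), (np.float64(-0.18), 35, np.float64(0.088)), (np.float64(-0.17), 20, np.float64(0.09)), (np.float64(-0.16), 18, np.float64(0.091)), (np.float64(-0.15), 12, np.float64(0.092)), (np.float64(-0.14), 14, np.float64(0.092)), (np.float64(-0.13), 6, np.float64(0.094)), (np.float64(-0.12), 13, np.float64(0.056)), (np.float64(-0.11), 84, np.float64(0.059)), (np.float64(-0.1), 56, np.float64(0.118)), (np.float64(-0.09), 62, np.float64(0.115)), (np.float64(-0.08), 8, np.float64(0.112)), (np.float64(-0.07), 134, np.float64(0.109))]
[ 0.89798035 -0.84385735  8.09692694]
```

Emit:
apply_moves([
  [5,0,-0.02,-0.03,0],
  [5,0,-0.02,-0.03,0],
  [5,0,-0.02,-0.03,0],
  [5,0,-0.02,0,0],
  [5,0,0,0,0],
], newtons=4)

```text
clock: 26.9
position: [0.5672, -0.1484, 0.1694]
ee_rot: [3.14, 0.095, 0.002]
force: [1.7, -1.3, 3.8]
width: 0.163
gripper_force: 4.0
```

Run:
```python
from h import *
shot('side','side11'); P,im=cloud('side','side11'); tilt(P); print(observe()['force'])
```

```text
[(np.float64(-0.24), 10, np.float64(0.069)), (np.float64(-0.21), 19, np.float64(0.082)), (np.float64(-0.2), 31, np.float64(0.084)), (np.float64(-0.19), 22, np.float64(0.085)), (np.float64(-0.18), 27, np.float64(0.086)), (np.float64(-0.17), 20, np.float64(0.088)), (np.float64(-0.16), 11, np.float64(0.089)), (np.float64(-0.15), 12, np.float64(0.09)), (np.float64(-0.14), 9, np.float64(0.092)), (np.float64(-0.12), 19, np.float64(0.06)), (np.float64(-0.11), 93, np.float64(0.059)), (np.float64(-0.1), 56, np.float64(0.123)), (np.float64(-0.09), 61, np.float64(0.114)), (np.float64(-0.07), 169, np.float64(0.11))]
[ 1.65587799 -2.74934522  3.63189556]
```

Grip slips vertically on this deep grasp. I'll set the tray on the table and regrip only the top edge of the bar, so it acts as a hinge.

Emit:
apply_moves([
  [5,0,0,0,0],
  [5,0,0,0.1,0],
  [5,0,0,0.2,0],
  [5,0,0,0.3,0],
  [5,0,0,0.2,0],
  [5,0,0.2,0,0],
  [5,0,0.4,0,0],
  [5,0,0.6,0,0],
  [5,0,0.6,0,0],
  [5,0,0.4,0,0],
  [5,0,0.25,0,0],
  [5,0,0,0,0],
], newtons=20)

```text
clock: 28.45
position: [0.5663, -0.0005, 0.2168]
ee_rot: [-3.14, -0.097, 0.001]
force: [0.7, -0.3, -2.3]
width: 0.127
gripper_force: 20.0
```

Emit:
apply_moves([
  [5,0,0,-0.2,0],
  [5,0,0,-0.5,0],
  [5,0,0,-0.5,0],
  [5,0,0,-0.3,0],
  [5,0,0,-0.2,0],
  [5,0,0,-0.1,0],
  [5,0,0,-0.1,0],
  [5,0,0,0,0],
])

```text
clock: 29.45
position: [0.5666, -0.0018, 0.1031]
ee_rot: [3.14, 0.094, 0.0]
force: [0.1, 0.1, -3.8]
width: 0.129
gripper_force: 20.0
```

Run:
```python
from h import *
shot('side','side12'); P,im=cloud('side','side12')
for y in np.arange(-.1,.12,.01):
    k=P[sel(P,.53,.6,y,y+.01,-.01,.17)][:,2]
    if len(k)>5: print(round(y,2),len(k),np.median(k).round(3),k.max().round(3),end='; ')
cv2.imwrite('pics/side12c.png',cv2.resize(im[110:260,220:370,::-1],None,fx=4,fy=4,interpolation=cv2.INTER_CUBIC))
```

```text
-0.08 22 0.024 0.027; -0.07 44 0.024 0.028; -0.06 42 0.025 0.027; -0.05 46 0.025 0.028; -0.04 50 0.025 0.029; -0.03 45 0.024 0.028; -0.02 43 0.025 0.027; -0.01 44 0.024 0.027; -0.0 28 0.025 0.112; 0.01 28 0.026 0.12; 0.02 18 0.04 0.122; 0.03 36 0.039 0.06; 0.04 113 0.04 0.063; 0.05 110 0.003 0.055; 0.06 80 0.001 0.044; 0.07 208 0.029 0.047; 0.08 64 0.001 0.17; 0.09 62 0.0 0.003; 0.1 66 0.0 0.003; 0.11 59 -0.0 0.003;
```

View pics/side12c.png

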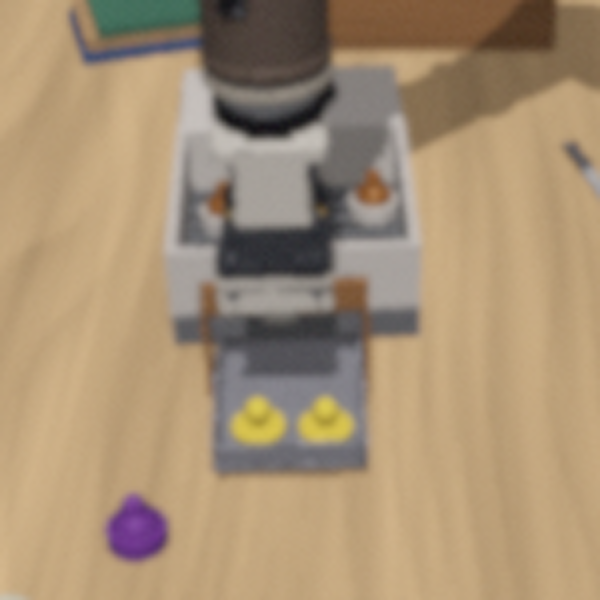

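The tray hangs level, about 20 mm above the table, with the pacifiers at crop (258,420) and (326,420). I'll lower it, release and regrip on the bar's top 5 mm.

Emit:
apply_moves([
  [5,0,0,-0.15,0],
  [5,0,0,-0.12,0],
  [5,0,0,-0.08,0],
  [5,0,0,0,0],
  [40,0,0,0,0],
  [40,0,0,0,0],
  [40,0,0,0,0],
  [40,0,0,0.2,0],
  [40,0,0,0.2,0],
  [40,0,0,0,0],
  [40,0,0,0,0],
])

```text
clock: 30.88
position: [0.5666, -0.0018, 0.1063]
ee_rot: [3.14, 0.094, 0.0]
force: [-1.3, 0.5, -0.7]
width: 0.4
gripper_force: 0.0
```

Emit:
apply_moves([
  [5,0,0,0,0],
  [5,0,0,0,0],
  [5,0,0,0,0],
  [5,0,0,0,0],
  [5,0,0,0.1,0],
  [5,0,0,0.3,0],
  [5,0,0,0.5,0],
  [5,0,0,0.5,0],
  [5,0,0,0.3,0],
  [5,0,0,0.15,0],
  [5,0,0,0,0],
], newtons=20)

```text
clock: 32.25
position: [0.5666, -0.0018, 0.2173]
ee_rot: [3.14, 0.094, 0.001]
force: [0.8, -0.4, -4.7]
width: 0.124
gripper_force: 20.0
```

Emit:
apply_moves([
  [5,0,-0.2,0,0],
  [5,0,-0.4,0,0],
  [5,0,-0.55,0,0],
  [5,0,-0.55,0,0],
  [5,0,-0.35,0,0],
  [5,0,-0.2,0,0],
  [5,0,0,0,0],
  [5,0,0,0,0],
])

```text
clock: 33.25
position: [0.5666, -0.1356, 0.2169]
ee_rot: [-3.139, -0.096, 0.0]
force: [-1.4, 1.0, -4.3]
width: 0.125
gripper_force: 20.0
```

Emit:
apply_moves([
  [5,0,0,-0.15,0],
  [5,0,0,-0.12,0],
  [5,0,0,-0.08,0],
  [5,0,-0.03,-0.03,0],
  [5,0,-0.05,-0.02,0],
  [5,0,-0.05,-0.02,0],
  [5,0,-0.05,-0.02,0],
  [5,0,-0.05,-0.02,0],
  [5,0,0,0,0],
], newtons=15)

```text
clock: 34.38
position: [0.5675, -0.1516, 0.1909]
ee_rot: [3.139, 0.092, 0.004]
force: [-1.8, -1.3, 7.6]
width: 0.127
gripper_force: 15.9
```

Run:
```python
from h import *
shot('side','side13'); P,im=cloud('side','side13'); tilt(P); print(observe()['force'])
```

```text
[(np.float64(-0.24), 8, np.float64(0.07)), (np.float64(-0.21), 29, np.float64(0.082)), (np.float64(-0.2), 25, np.float64(0.084)), (np.float64(-0.19), 25, np.float64(0.085)), (np.float64(-0.18), 22, np.float64(0.085)), (np.float64(-0.17), 16, np.float64(0.088)), (np.float64(-0.16), 14, np.float64(0.089)), (np.float64(-0.15), 12, np.float64(0.09)), (np.float64(-0.14), 10, np.float64(0.091)), (np.float64(-0.12), 20, np.float64(0.06)), (np.float64(-0.11), 96, np.float64(0.061)), (np.float64(-0.1), 66, np.float64(0.123)), (np.float64(-0.09), 43, np.float64(0.113)), (np.float64(-0.08), 7, np.float64(0.12)), (np.float64(-0.07), 171, np.float64(0.11))]
[-2.08177166 -1.66452502  8.49147642]
```

Emit:
apply_moves([
  [5,0,0,-0.03,0],
  [5,0,0,-0.03,0],
  [5,0,-0.02,-0.02,0],
  [5,0,0,0,0],
], newtons=12)

```text
clock: 34.92
position: [0.5684, -0.1558, 0.1881]
ee_rot: [3.135, 0.089, 0.009]
force: [-3.6, -8.3, 20.6]
width: 0.136
gripper_force: 12.6
```

Run:
```python
from h import *
shot('side','side14'); P,im=cloud('side','side14'); tilt(P); print(observe()['force'])
```

```text
[(np.float64(-0.24), 13, np.float64(0.067)), (np.float64(-0.21), 21, np.float64(0.078)), (np.float64(-0.2), 27, np.float64(0.08)), (np.float64(-0.19), 19, np.float64(0.082)), (np.float64(-0.18), 13, np.float64(0.084)), (np.float64(-0.17), 10, np.float64(0.085)), (np.float64(-0.16), 13, np.float64(0.086)), (np.float64(-0.15), 11, np.float64(0.089)), (np.float64(-0.12), 13, np.float64(0.06)), (np.float64(-0.11), 127, np.float64(0.063)), (np.float64(-0.1), 71, np.float64(0.123)), (np.float64(-0.09), 23, np.float64(0.114)), (np.float64(-0.08), 9, np.float64(0.121)), (np.float64(-0.07), 176, np.float64(0.111))]
[-4.74335862 -9.36316237 20.34627054]
```

Pressing straight down jams on rim friction, so I should roll the tray over the rim by dragging about 30 mm toward -y.

Emit:
apply_moves([
  [5,0,0,0.2,0],
  [5,0,0.25,0.15,0],
  [5,0,0.35,0,0],
  [5,0,0,0,0],
  [5,0,0,-0.1,0],
  [5,0,0,-0.12,0],
  [5,0,0,0,0],
], newtons=15)

```text
clock: 35.85
position: [0.5673, -0.117, 0.1931]
ee_rot: [3.139, 0.091, 0.003]
force: [-0.0, -0.3, 4.3]
width: 0.127
gripper_force: 15.0
```

Emit:
apply_moves([
  [5,0,-0.06,-0.01,0],
  [5,0,-0.06,-0.01,0],
  [5,0,-0.06,-0.01,0],
  [5,0,-0.06,-0.01,0],
  [5,0,-0.06,-0.02,0],
  [5,0,-0.06,-0.02,0],
  [5,0,-0.06,-0.02,0],
  [5,0,-0.06,-0.02,0],
  [5,0,-0.04,-0.02,0],
  [5,0,0,0,0],
])

```text
clock: 37.1
position: [0.569, -0.1481, 0.186]
ee_rot: [3.139, 0.091, 0.009]
force: [1.5, -0.2, 11.8]
width: 0.149
gripper_force: 17.6
```

Run:
```python
from h import *
shot('side','side15'); P,im=cloud('side','side15'); tilt(P); print(observe()['force'])
```

```text
[(np.float64(-0.24), 34, np.float64(0.061)), (np.float64(-0.23), 20, np.float64(0.053)), (np.float64(-0.18), 10, np.float64(0.077)), (np.float64(-0.17), 8, np.float64(0.08)), (np.float64(-0.16), 10, np.float64(0.082)), (np.float64(-0.15), 8, np.float64(0.085)), (np.float64(-0.14), 9, np.float64(0.089)), (np.float64(-0.12), 15, np.float64(0.058)), (np.float64(-0.11), 96, np.float64(0.059)), (np.float64(-0.09), 44, np.float64(0.133)), (np.float64(-0.08), 48, np.float64(0.129))]
[ 1.0972365  -0.97528515 11.20513754]
```

Tilt is about 0.30 rad with the lip at about 0.0735, so step 1 should be met. I'll keep rolling until the pieces slide.

Emit:
apply_moves([
  [5,0,-0.06,-0.03,0],
  [5,0,-0.06,-0.03,0],
  [5,0,-0.06,-0.03,0],
  [5,0,-0.06,-0.03,0],
  [5,0,-0.06,-0.03,0],
  [5,0,-0.06,-0.03,0],
  [5,0,0,0,0],
  [5,0,0,0,0],
])

```text
clock: 38.15
position: [0.5699, -0.1711, 0.1759]
ee_rot: [3.137, 0.09, 0.012]
force: [2.7, -3.9, 12.9]
width: 0.17
gripper_force: 20.1
```

Run:
```python
from h import *
shot('side','side16'); P,im=cloud('side','side16'); tilt(P); print(observe()['force'])
cv2.imwrite('pics/side16c.png',cv2.resize(im[90:240,220:370,::-1],None,fx=4,fy=4,interpolation=cv2.INTER_CUBIC))
```

```text
[(np.float64(-0.25), 8, np.float64(0.061)), (np.float64(-0.24), 26, np.float64(0.063)), (np.float64(-0.23), 16, np.float64(0.054)), (np.float64(-0.17), 8, np.float64(0.168)), (np.float64(-0.16), 11, np.float64(0.17)), (np.float64(-0.15), 31, np.float64(0.113)), (np.float64(-0.14), 21, np.float64(0.109)), (np.float64(-0.12), 35, np.float64(0.066)), (np.float64(-0.11), 200, np.float64(0.07)), (np.float64(-0.07), 101, np.float64(0.14))]
[ 3.51725472 -4.52441273 12.88706984]
```

View pics/side16c.png

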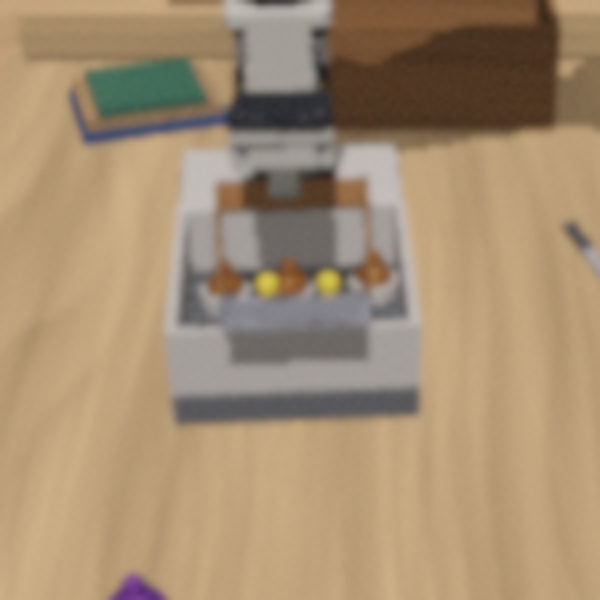

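The pacifiers have slid to about crop (268,283) and (328,282). I'll continue a little and wait.

Emit:
apply_moves([
  [5,0,-0.05,-0.04,0],
  [5,0,-0.05,-0.04,0],
  [5,0,0,0,0],
  [5,0,0,0,0],
  [5,0,0,0,0],
  [5,0,0,0,0],
  [5,0,0,0,0],
  [5,0,0,0,0],
])

```text
clock: 39.2
position: [0.5704, -0.1781, 0.1717]
ee_rot: [3.136, 0.089, 0.014]
force: [3.5, -6.4, 14.5]
width: 0.17
gripper_force: 22.0
```

Run:
```python
from h import *
for n in('side','top'):
    shot(n,n+'17'); P,im=cloud(n,n+'17')
    h=cv2.cvtColor(im,cv2.COLOR_RGB2HSV); y=(h[...,0]>22)&(h[...,0]<35)&(h[...,1]>150)&(h[...,2]>80)&sel(P,.45,.7,-.35,-.05,.02,.2)
    nl,lab,st,c=cv2.connectedComponentsWithStats(y.astype(np.uint8))
    for i in range(1,nl):
        if st[i,4]>5: q=P[lab==i]; print(n,st[i,4],c[i].round(),np.nanmean(q,0).round(3),np.nanmax(q[:,2]).round(3))
```

```text
side 13 [302. 159.] [ 0.54  -0.232  0.061] 0.064
top 81 [424. 202.] [ 0.537 -0.233  0.058] 0.066
```

Emit:
apply_moves([
  [5,0,0,0.1,0],
  [5,0,0,0.2,0],
  [5,0,0,0.3,0],
  [5,0,0,0.4,0],
  [5,0,0.2,0.2,0],
  [5,0,0.4,0,0],
  [5,0,0.6,0,0],
  [5,0,0.8,0,0],
  [5,0,0.8,0,0],
  [5,0,0.6,0,0],
  [5,0,0.3,0,0],
  [5,0,0,0,0],
], newtons=25)

```text
clock: 40.8
position: [0.5662, 0.0485, 0.2403]
ee_rot: [-3.14, -0.097, 0.001]
force: [0.4, -1.4, -3.0]
width: 0.124
gripper_force: 24.4
```

Run:
```python
from h import *
for n in('side','top'):
    shot(n,n+'18'); P,im=cloud(n,n+'18')
    h=cv2.cvtColor(im,cv2.COLOR_RGB2HSV); y=(h[...,0]>22)&(h[...,0]<35)&(h[...,1]>150)&(h[...,2]>80)&sel(P,.3,.9,-.45,.4,.0,.3)
    nl,lab,st,c=cv2.connectedComponentsWithStats(y.astype(np.uint8))
    for i in range(1,nl):
        if st[i,4]>5: q=P[lab==i]; print(n,st[i,4],c[i].round(),np.nanmean(q,0).round(3),np.nanmax(q[:,2]).round(3))
S=[cv2.resize(cv2.imread('pics/%s18.png'%n)[a:b,c:d],(400,400)) for n,a,b,c,d in(('side',90,290,210,410),('top',120,260,360,500))]
cv2.imwrite('pics/c18.png',np.hstack(S))
```

```text
side 26 [303. 165.] [ 0.538 -0.221  0.043] 0.051
side 37 [286. 167.] [ 0.593 -0.195  0.05 ] 0.064
top 105 [411. 183.] [ 0.594 -0.199  0.048] 0.065
top 88 [424. 202.] [ 0.537 -0.232  0.056] 0.065
```

View pics/c18.png

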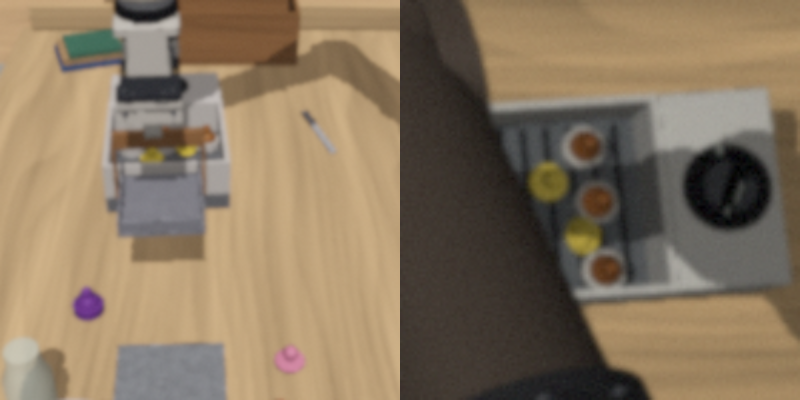

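All five pieces are in the tub: pacifiers at right-crop (550,182) and (582,236), teats at (585,146), (597,201) and (605,268). The tray is empty and level, so it goes back to the mat.

Emit:
apply_moves([
  [5,-0.05,0.3,0,-0.05],
  [5,-0.05,0.6,0,0],
  [5,-0.07,0.8,0,0],
  [5,-0.07,0.8,0,0],
  [5,-0.07,0.7,0,0],
  [5,-0.05,0.4,0,0],
  [5,-0.02,0.2,0,0],
  [5,0,0,-0.4,0],
  [5,0,0,-0.7,0],
  [5,0,0,-0.5,0],
  [5,0,0,-0.2,0],
  [5,0,0,0,0],
])

```text
clock: 42.4
position: [0.5442, 0.2741, 0.1323]
ee_rot: [3.14, 0.052, -0.001]
force: [-0.4, -0.2, -3.0]
width: 0.125
gripper_force: 24.7
```

Run:
```python
from h import *
P,im=cloud('side','side18'); q=P[sel(P,.44,.65,.15,.4,.002,.012)]; print('mat',(np.percentile(q,[3,97],axis=0)*1000).round())
shot('side','side19'); P,im=cloud('side','side19')
for y in np.arange(.19,.36,.01):
    k=P[sel(P,.52,.57,y,y+.01,-.01,.1)][:,2]
    if len(k)>5: print(round(y,2),len(k),np.median(k).round(3),end='; ')
```

```text
mat [[476. 192.   2.]
 [607. 366.   6.]]
0.21 57 0.024; 0.22 53 0.025; 0.23 58 0.026; 0.24 59 0.027; 0.25 60 0.027; 0.26 53 0.028; 0.27 67 0.028; 0.28 61 0.029; 0.29 66 0.03; 0.3 66 0.031; 0.31 69 0.032; 0.32 74 0.032; 0.33 66 0.032; 0.34 83 0.004; 0.35 251 0.04;
```

Emit:
apply_moves([
  [5,0,0.05,-0.12,0],
  [5,0,0,-0.1,0],
  [5,0,0,-0.06,0],
  [5,0,0,-0.04,0],
  [5,0,0,0,0],
  [20,0,0,0,0],
  [40,0,0,0,0],
  [40,0,0,0,0],
  [40,0,0,0,0],
  [40,0,0,0.3,0],
  [40,0,0,0.7,0],
  [40,0,0,0.8,0],
])

```text
clock: 43.95
position: [0.5435, 0.2783, 0.2233]
ee_rot: [3.141, 0.055, -0.001]
force: [1.4, 0.5, -0.7]
width: 0.4
gripper_force: 0.0
```

Run:
```python
from h import *
shot('side','side20'); P,im=cloud('side','side20')
for y in np.arange(.19,.36,.01):
    k=P[sel(P,.52,.57,y,y+.01,-.01,.1)][:,2]
    if len(k)>5: print(round(y,2),len(k),np.median(k).round(3),end='; ')
q=P[sel(P,.45,.64,.2,.36,.1,.125)]; print(cv2.minAreaRect((q[:,:2]*1000).astype(np.float32)))
# dial/tab geometry
for n,t in(('top','top18'),('side','side18')):
    P,im=cloud(n,t)
    q=P[sel(P,.53,.64,-.42,-.3,.118,.14)]
    if len(q)>20: r=cv2.minAreaRect((q[:,:2]*1000).astype(np.float32)); print(n,'bar',r)
im=np.load('pics/top18.npz')['im']
cv2.imwrite('pics/dial.png',cv2.resize(im[145:230,440:500,::-1],None,fx=7,fy=7,interpolation=cv2.INTER_CUBIC))
```

```text
0.2 7 0.006; 0.21 57 0.007; 0.22 59 0.008; 0.23 59 0.007; 0.24 56 0.008; 0.25 66 0.007; 0.26 60 0.007; 0.27 63 0.007; 0.28 108 0.008; 0.29 69 0.007; 0.3 74 0.007; 0.31 71 0.006; 0.32 74 0.007; 0.33 42 0.007; 0.35 202 0.014; ((539.9677734375, 282.35797119140625), (118.23310089111328, 17.368911743164062), 1.7279515266418457)
top bar ((580.05810546875, -365.2913818359375), (12.534073829650879, 47.02195358276367), 70.18488311767578)
```

View pics/dial.png

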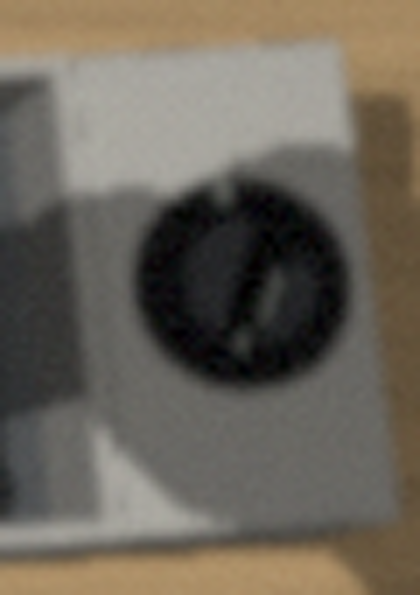

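The tray stands flat on the mat. The tab is at dial-crop (225,187), the disc centre at (243,283) and the dial nose at (243,345). I'll work out the angles next.

Run:
```python
from h import *
shot('top','top21')
im=np.load('pics/top21.npz')['im']; g=im.astype(float).mean(2)
f=lambda x,y:(440+x/7-.4,145+y/7-.4)
tab=pts('top','top18',[f(225,187)],.097)[0]; ctr=pts('top','top18',[f(243,283)],.092)[0]; nose=pts('top','top18',[f(243,345)],.112)[0]
print(tab,ctr,nose)
# disc by dark threshold
P,_=cloud('top','top21'); m=(g<60)&sel(P,.52,.65,-.43,-.29,.085,.102)
q=P[m]; print('disc',cv2.minEnclosingCircle((q[:,:2]*1000).astype(np.float32)),np.median(q[:,2]))
q=P[sel(P,.53,.64,-.42,-.3,.118,.14)]; print('bar',cv2.minAreaRect((q[:,:2]*1000).astype(np.float32)))
c=np.array([.581,-.3625]); 
print('tab ang',np.degrees(np.arctan2(*(tab[:2]-ctr[:2])[::-1])),np.degrees(np.arctan2(*(tab[:2]-c)[::-1])),np.hypot(*(tab[:2]-c)))
# all bright pixels near tab radius
R=P[...,:2]-ctr[:2]; r=np.hypot(R[...,0],R[...,1])
k=sel(P,.5,.66,-.44,-.28,.085,.112)&(r>.03)&(r<.042)&(g>75); 
print(np.c_[np.degrees(np.arctan2(R[k][:,1],R[k][:,0])).round(),r[k].round(3),g[k].round(),P[k][:,2].round(3)][:40])
s=observe(); print(s['joints'],s['position'])
cv2.imwrite('pics/dial2.png',cv2.resize(im[155:220,445:505,::-1],None,fx=9,fy=9,interpolation=cv2.INTER_CUBIC))
```

```text
[ 0.61926831 -0.35848041  0.097     ] [ 0.58091026 -0.36567011  0.092     ] [ 0.55224419 -0.3559125   0.112     ]
disc ((580.4523315429688, -366.3312683105469), 41.50583267211914) 0.09125983480683675
bar ((579.7982177734375, -365.044189453125), (12.865277290344238, 47.041175842285156), 71.22331237792969)
tab ang 10.616152498112434 5.9961954416095145 0.03847883079625756
[[ 1.60e+01  4.10e-02  1.26e+02  9.50e-02]
 [ 1.30e+01  4.00e-02  1.45e+02  9.70e-02]
 [ 1.00e+01  4.00e-02  1.35e+02  9.80e-02]
 [ 1.00e+00  4.10e-02  9.90e+01  9.10e-02]
 [-2.00e+00  4.00e-02  7.60e+01  9.20e-02]
 [ 1.90e+01  4.00e-02  7.60e+01  9.20e-02]
 [ 1.70e+01  3.90e-02  1.14e+02  9.50e-02]
 [ 1.40e+01  3.80e-02  1.39e+02  9.70e-02]
 [ 1.20e+01  3.70e-02  1.31e+02  9.90e-02]
 [ 1.00e+00  3.80e-02  8.90e+01  8.90e-02]
 [ 1.60e+01  3.60e-02  8.80e+01  9.20e-02]
 [ 1.40e+01  3.50e-02  1.16e+02  9.50e-02]
 [ 1.10e+01  3.40e-02  1.09e+02  9.60e-02]
 [ 2.00e+00  3.50e-02  7.60e+01  9.10e-02]
 [ 1.60e+01  3.20e-02  8.00e+01  9.50e-02]
 [-3.90e+01  4.10e-02  7.90e+01  9.30e-02]
 [-6.10e+01  4.10e-02  8.30e+01  9.30e-0
[... 156 characters left out ...]
.30e+01  9.20e-02]
 [-9.40e+01  4.10e-02  8.20e+01  9.20e-02]
 [-9.80e+01  4.20e-02  8.50e+01  9.10e-02]
 [ 1.00e+02  4.20e-02  1.07e+02  8.60e-02]
 [ 1.05e+02  4.10e-02  7.80e+01  8.90e-02]
 [ 1.09e+02  4.20e-02  9.70e+01  8.80e-02]
 [-1.19e+02  4.20e-02  8.70e+01  9.40e-02]
 [ 1.21e+02  4.20e-02  1.21e+02  8.50e-02]
 [ 1.26e+02  4.20e-02  1.07e+02  8.70e-02]
 [ 1.45e+02  4.10e-02  8.50e+01  8.90e-02]
 [-1.53e+02  4.20e-02  8.70e+01  9.30e-02]
 [ 1.62e+02  4.10e-02  7.60e+01  8.80e-02]
 [-1.65e+02  4.10e-02  8.00e+01  9.20e-02]
 [-1.77e+02  4.20e-02  9.60e+01  8.70e-02]]
[-0.32045048  0.4375201  -0.34752206  1.58518686  0.16075555  1.13663578
 -2.24010381] [0.54625903 0.28051726 0.22846157]
```

View pics/dial2.png

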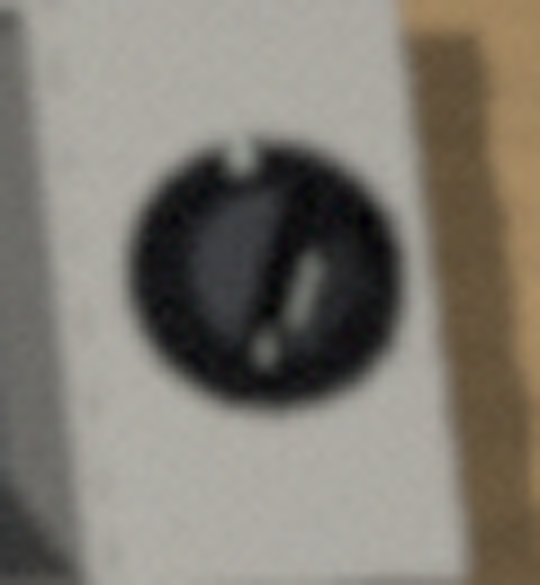

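The tab at crop (241,155) is about 12° in the world frame, and the pointer is about 161°. That calls for about 150° clockwise. I'll travel to the dial while turning the tool to 161°.

Emit:
apply_moves([
  [40,0.04,-0.71,0,0.37],
  [40,0.04,-0.71,0,0.37],
  [40,0.04,-0.71,0,0.37],
  [40,0.04,-0.71,0,0.37],
  [40,0.04,-0.71,0,0.37],
  [40,0.04,-0.71,0,0.37],
  [40,0.04,-0.71,0,0.37],
  [40,0.04,-0.71,0,0.37],
  [40,0.04,-0.71,0,0.37],
  [40,0.04,-0.71,0,0.37],
  [40,0.04,-0.71,0,0.37],
  [40,0.04,-0.71,0,0.37],
])

```text
clock: 45.55
position: [0.5725, -0.2343, 0.2221]
ee_rot: [1.339, 2.841, -0.0]
force: [-0.5, -0.0, -0.1]
width: 0.397
gripper_force: 0.0
```

Emit:
apply_moves([
  [40,0.04,-0.71,0,0.37],
  [40,0.04,-0.71,0,0.37],
  [40,0.04,-0.71,0,0.37],
  [40,0,0,0,0],
  [40,0,0,0,0],
])

```text
clock: 46.18
position: [0.5798, -0.3601, 0.2216]
ee_rot: [0.521, 3.098, 0.001]
force: [0.4, 0.5, -0.6]
width: 0.399
gripper_force: 0.0
```

```bash
cat >> h.py <<'E'
def yaw():
    s=observe(); R=cv2.Rodrigues(np.array(s['ee_rot']))[0]; return np.degrees(np.arctan2(R[1,0],R[0,0])),s['position'],s['joints'][6],s['ft_torque']
E
python3 -c "
from h import *
print(yaw())"
```

```text
(np.float64(160.90079249462588), array([ 0.57977463, -0.36008985,  0.22162923]), np.float64(1.3520185800988485), array([ 0.14458869, -0.14025092, -0.03446625]))
```

Emit:
apply_moves([
  [40,0.02,-0.05,-0.7,0],
  [40,0,0,-0.6,0],
  [40,0,0,-0.4,0],
  [40,0,0,-0.19,0],
  [40,0,0,0,0],
  [5,0,0,0,0],
  [5,0,0,0,0],
  [5,0,0,0,0],
  [5,0,0,0,0],
  [5,0,0,0,0],
  [5,0,0,0,0],
], newtons=20)

```text
clock: 47.55
position: [0.5809, -0.3652, 0.1088]
ee_rot: [0.521, 3.097, -0.003]
force: [-1.3, -3.7, 5.9]
width: 0.131
gripper_force: 20.0
```

Emit:
apply_moves([
  [5,0,-0.02,0,-0.2],
  [5,0,0,0,-0.35],
  [5,0,0,0,-0.35],
  [5,0,0,0,-0.35],
  [5,0,0,0,-0.35],
  [5,0,0,0,-0.35],
  [5,0,0,0,-0.35],
  [5,0,0,0,-0.35],
  [5,0,0,0,-0.35],
  [5,0,0,0,-0.35],
  [5,0,0,0,-0.35],
  [5,0,0,0,0],
])

```text
clock: 49.05
position: [0.5797, -0.3657, 0.1087]
ee_rot: [2.789, 1.445, -0.003]
force: [-7.3, -1.6, 9.1]
width: 0.122
gripper_force: 20.0
```

```bash
python3 -c "
from h import *
print(yaw(),observe()['force'])"
```

```text
(np.float64(54.77839941990525), array([ 0.57969702, -0.36567027,  0.10873962]), np.float64(-0.31319031850267637), array([-0.49291034,  1.44689894, -0.04444064])) [-7.30755589 -1.57265605  9.11738159]
```

Emit:
apply_moves([
  [5,-0.02,0,0,-0.3],
  [5,0,0,0,-0.3],
  [5,0,0,0,-0.3],
  [5,0,0,0,-0.3],
  [5,0,0,0,-0.28],
  [5,0,0,0,0],
  [5,0,0,0,0],
  [40,0,0,0,0],
  [40,0,0,0,0],
  [40,0,0,0,0],
  [40,0,0,0.5,0],
  [40,0,0,0.9,0],
])

```text
clock: 50.55
position: [0.5785, -0.3638, 0.1904]
ee_rot: [-3.119, -0.345, 0.006]
force: [0.3, -0.6, 0.0]
width: 0.399
gripper_force: 0.0
```

Emit:
apply_moves([
  [40,0,0,0.9,0],
  [40,-0.5,0.8,0,0],
  [40,-0.5,0.8,0,0],
  [40,-0.5,0.8,0,0],
  [40,-0.5,0.8,0,0],
  [40,-0.5,0.8,0,0],
  [40,0,0.8,0,0],
  [40,0,0,0,0],
  [40,0,0,0,0],
])

```text
clock: 51.68
position: [0.4299, -0.0772, 0.246]
ee_rot: [3.122, 0.345, 0.0]
force: [0.7, 0.4, 0.6]
width: 0.401
gripper_force: 0.0
```

Run:
```python
from h import *
print(yaw()[:2])
shot('top','top22'); P,im=cloud('top','top22')
q=P[sel(P,.53,.64,-.42,-.3,.118,.14)]; print('bar',cv2.minAreaRect((q[:,:2]*1000).astype(np.float32)))
shot('side','side22')
a=cv2.resize(im[155:220,440:505,::-1],(540,540),interpolation=cv2.INTER_CUBIC)
s=np.load('pics/side22.npz')['im'][100:200,240:345,::-1]
cv2.imwrite('pics/dial3.png',np.hstack([a,cv2.resize(s,(250,540),interpolation=cv2.INTER_CUBIC)]))
```

```text
(np.float64(12.61047240135712), array([ 0.42990785, -0.07715443,  0.24602237]))
bar ((580.0801391601562, -365.611083984375), (46.91707992553711, 13.50890064239502), 12.805037498474121)
```

View pics/dial3.png

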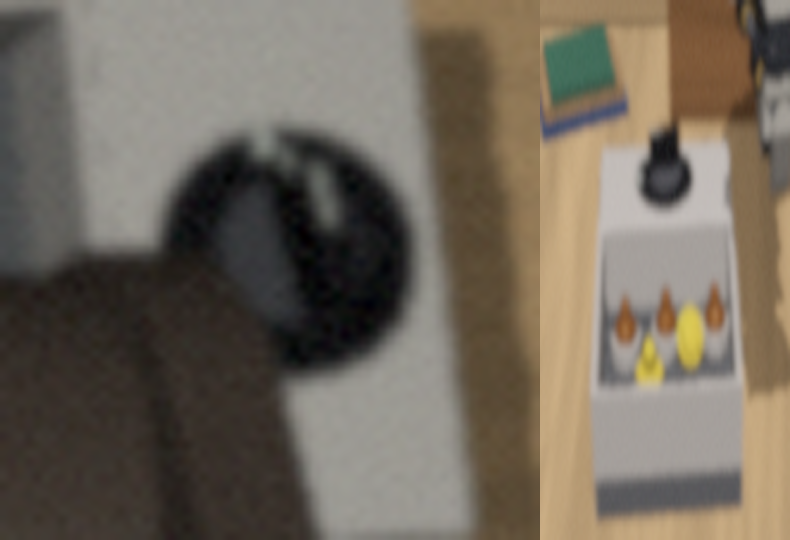

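The nose stands next to the tab at crop (262,143). Its small offset to the right matches the height parallax. I'll do one numeric check of the tab angle and the tray, then hand in.

Run:
```python
from h import *
im=np.load('pics/top21.npz')['im'].astype(float).mean(2)
w=np.clip(im[167:176,467:477]-70,0,None); v,u=np.mgrid[167:176,467:477]
w[(v<169)]=0; w[im[167:176,467:477]<85]=0
c0=np.array([.5803,-.3660])
print(im[167:177,466:478].astype(int))
for z in(.094,.098):
    for cols in [(u*w).sum()/w.sum()]:
        t=pts('top','top21',[(cols,(v*w).sum()/w.sum())],z)[0]; d=t[:2]-c0; print(cols,t,np.degrees(np.arctan2(d[1],d[0])),np.hypot(*d))
P,_=cloud('side','side22'); q=P[sel(P,.45,.64,.2,.36,.1,.125)]; print('tray bar',q.mean(0),cv2.minAreaRect((q[:,:2]*1000).astype(np.float32)))
```

```text
[[167 167 167 168 168 164 164 167 165 167 169 165]
 [169 167 168 168 167 164 164 161 163 161 164 166]
 [167 164 159 160 160 158 151 148 145 149 152 155]
 [158 155 147 143 144 154 138 116 115 118 118 126]
 [142 125 111 110 125 144 134  98  76  70  73  77]
 [103  81  70  76 114 139 131  89  48  30  33  42]
 [ 65  44  31  49  88 115 109  76  39  22  23  25]
 [ 36  30  20  40  59  79  70  51  29  25  21  23]
 [ 27  22  20  19  35  42  43  38  32  29  29  26]
 [ 24  12  21  27  31  37  45  45  50  44  32  19]]
470.969902762772 [ 0.62348151 -0.35773301  0.094     ] 10.837987371249831 0.04396573933242023
470.969902762772 [ 0.62255073 -0.35608112  0.098     ] 13.211642451330155 0.043399404218773766
tray bar [0.54027266 0.28420042 0.11108559] ((540.11328125, 282.2126159667969), (118.48770141601562, 19.21440315246582), 2.0190718173980713)
```

```bash
python3 -c "
from cell import arm
print(arm.sign_off())"
```

```text
the job is handed in; nothing more can be done
None
```

I handed the job in; the hand-in gave no verdict. By my last camera checks, all three teats and both pacifiers are in the tub, the tray is flat on its mat and let go, and the dial pointer is within about 2° of the index tab.

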